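# Clear the brush and open the grooming organiser

### The job

The brush lies in the way of the organiser's door. First lift it away and set it down (do not drop it) bristles down in the middle of the saucer, then pull the door open by its handle and leave it standing at about a right angle to the organiser's front. Leave everything else where it is.

Things in the scene. Friction and masses are not known exactly. Their poses are not given: they have to be found in the camera images.
- organiser: White plastic box organiser fixed to the table, 160 deep (x) x 200 wide (y) x 160 high; origin at the centre of its underside; its own -x side (towards the robot) is the front with the grey door.
- door (a joint): Angle of the organiser's upright grey door (186 wide, z 10 to 154, 12 thick), rad: 0 shut, 1.57 at a right angle to the front, stop at 2.1. Seen from above the door turns clockwise as it opens; its vertical hinge is at the front's left edge (the organiser's +y). The friction of the hinge keeps the door where it is left.
- door_hinge (a point): Point on the door's vertical hinge line, at the door's outer left edge, at the height of the handle's grip point (135 above the table). The door's panel, seen shut, starts at the line and stands 12 in front (-x) of it; this frame turns with the door and equals the organiser's axes when shut.
- door_handle (a point): Grip point of the door's handle, on the axis of its vertical bar, 135 above the table; 155 from the hinge line along the door, 35 off the door's outer face. The handle is a steel D-pull: round bar of 12 diameter, vertical, its axis from 90 to 155 above the table, joined to the door by a horizontal bar at each end. This frame turns with the door and equals the organiser's axes when shut.
- brush: Orange silicone palm brush lying bristles down: oval pad 110 (x) x 60 (y), from 14 to 32 above its underside, on a bristle block 74 x 40 x 14; on top an upright grip ridge 88 long (x), 22 thick (y), from 32 to 62 above the underside. Origin at the centre of the underside. 0.12 kg.
- saucer: Empty white stoneware saucer, loose, round, 180 across the rim, 20 high, inner floor about 140 across and 6 above the table. Origin at the centre of its underside. It stands left or right of the organiser, changing places with the clear box.
- clearbox: Bystander: transparent lidded box 146 x 106 x 80 high, origin at the centre of its underside.
- bottle: Bystander: white bottle 50 in diameter, 130 high, standing a little beyond where the open door belongs (a door swung too far hits it). Origin at the centre of its underside.
- comb: Bystander: flat double-sided steel comb 180 (x) x 48 (y) x 5, lying nearest the robot; origin at the centre of its underside.
- jar: Bystander: glass jar 76 in diameter, 100 high; origin at the centre of its underside.
- mug: Bystander: white mug 76 in diameter, 90 high; origin at the centre of its underside.
- can: Bystander: metal can 60 in diameter, 90 high; origin at the centre of its underside.
Things that resemble listed ones, but are neither listed nor needed, are in the scene too. There is more than one size of the brush; the job needs the middle-sized.

How it is judged:
By the outcome, as a careful person would: the job done as asked, in the order asked, and still so for the second after the job is handed in, with the robot touching nothing.
It also fails if it takes over 61 s, if anything falls off the work surface, if the arm or the gripper's body presses on something with over 40 N, if the wrist force passes 120 N, or if a joint passes its speed limit or range.

### The arm

A 6-joint arm with a two-finger parallel gripper is mounted at the origin on the work surface. World frame = base frame: x ahead of the robot, y to its left, z up, the work surface at z = 0. Lengths are in mm, angles in rad, forces in N, time in s.
With the tool pointing down it reaches from about 350 to 975 mm from the base axis. Payload 7.1 kg.
Tool frame: the origin (TCP) lies at the very end of the fingers, on their centre line; the grasp point (between the pads) lies 19 mm behind it; z points along the fingers, y is the line along which they close (so a half turn about z gives the same grasp; the last joint's range is limited). The gripper opens to 88 mm and grips with 3 to 60 N. Pads are 20 mm wide; open, the fingers measure 115 mm over their backs; the gripper's body (75 mm by 178 mm) begins 61 mm behind the grasp point.
Start: joints at [-1.28, 0.423, 1.63, -0, 1.089, -0.019], TCP at [190.56, -595.224, 222.675] pointing down, gripper open.
Joint ranges: [-3, 3], [-0.9, 2.11], [0.09, 2.58], [-1.31, 4.45], [0.11, 2.69], [-2.54, 2.54]. Speed limits (rad/s): [2.39, 2.39, 3.01, 3.14, 3.14, 3.14].

### API

Orientations are given as a rotation vector (axis times angle).
In Python, from workcell import ctrl, optics gives the robot as it stands.
- The arm moves only by the shell command python3 -m jog 'ROWS'. ROWS is JSON, a list of rows, each a list of 7 numbers: the shift along the tool's x, y, z in units of 40 mm (1.0 is 40 mm), then the turn, a rotation vector about the tool's x, y, z in units of 6 degrees (1.0 is 6 degrees), then the opening, from 0 (shut) to 1 (fully open). A call has 1 to 20 rows; each row shifts and turns the commanded pose from where the row before left it, along the tool's axes as they then stand; what a row does not reach is not made up. A row lasts 1/10 s, in which the tool goes at most 50 mm and 8.59 degrees, less where a joint would pass 70% of its speed; a pose out of reach is approached as far as the arm can. A call is refused whole if a number of a shift passes 1 or a number of a turn 1, either way. A call with a gripper value outside its range is refused whole. The fingers move at their own pace and stop on an object; the grip force is fixed at half the most. Time passes only in rows, so rows that do not move let the fingers close. It gives the time, the measured TCP pose, the force, the opening and the grip force at its end, in the units of the state.
- ctrl.get_obs(): the state, without advancing time (a new reading comes with each control period).
- optics.get_image(name): name is "side" or "top" or "wrist"; returns the picture (400x640x3 uint8, red, green, blue); there is no depth.
- optics.camera_model(name): a dict with "fov_y" (degrees; the focal length in pixels is half the picture's height over the tangent of half this angle, whatever the lens; pixels are square), "cx", "cy" (the principal point, pixels), "view" (4x4, takes a point from world to camera coordinates); the wrist camera has in their place "hand_eye" (4x4, takes a point from camera to tool coordinates, whose origin is the TCP and whose axes are the flange's). Camera axes: x right, y up, looking along -z (the intrinsics and any distortion apply to the point x, -y, -z); pixel columns grow to the right and rows downward; lengths in mm; the calibration is good to about 2 mm. A picture is of the moment at which its call begins: read the wrist's pose just before it. camera_model takes no time and is no camera call.
- ctrl.close_job(): hands the job in; it is judged then, once.
Trained networks look in the newest picture that a camera, given by its name, has taken for a name from the list of things; names that differ only in an ending like _2 or _b are one class to them, and where a whole thing is asked for, a point or a joint stands for the part that bears it (a point fixed in the world has none). Each returns a list of dicts, best first, with "conf" (0 to 1); they miss things now and then, are a little off and sometimes report something else, mostly with a low value. They report only what shows in the picture. A call takes as long as a camera call. They do not tell look-alikes from the thing itself.
- optics.masks_of(target, camera): "pixels" (400x640 bool, what is visible of it) and "extent" ([centre column, centre row, width, height] in pixels, round what is visible of it).
The state is a dict: "t": time; "qpos": joint angles; "qvel": joint speeds; "joint_torque": joint torques, N m; "ee_pos": TCP position; "orientation": TCP orientation; "ft_force": force on the tool from outside, world axes, zero at the start; "moment": the same for the moment, N m; "width": finger opening in mm; "grasp_force": force on a finger pad.
Only numpy, scipy, OpenCV 4.12 (cv2) and the standard library are available. Lean on these libraries where they do the work, as an engineer would, in place of code of your own. Each camera call takes 0.05 s, during which the arm holds its last target. There are 200 camera calls.

## Working session

There is one attempt and no reset: what is moved stays moved. The work goes in short steps, Python scripts to look and compute and a shell command to move; the robot and the scene stay as the last step left them, time stands still between calls to the robot, and variables do not carry over. Pictures are saved under pics/ and viewed, at most 10 in all, crops included, and the job is handed in when it is done.

```bash
mkdir -p pics; cat > h.py <<'E'
import numpy as np, cv2
from scipy.spatial.transform import Rotation as R
from workcell import ctrl, optics
def grab(n,f=None):
    im=optics.get_image(n)
    if f: cv2.imwrite('pics/'+f,im[:,:,::-1])
    return im
E
python3 - <<'E'
from h import *
for n in('top','side'): grab(n,n+'0.png'); print(n,{k:np.round(v,4).tolist() if not isinstance(v,str) else v for k,v in optics.camera_model(n).items()})
print(optics.camera_model('wrist'))
for n in ('top','side'):
  for t in ['organiser','door','door_handle','brush','saucer','clearbox','bottle','comb','jar','mug','can']:
    for r in optics.masks_of(t,n): print(n,t,round(r['conf'],2),np.round(r['extent']).tolist(),r['pixels'].sum())
print(ctrl.get_obs())
E
```

```text
top {'fov_y': 56.8751, 'cx': 320.9599, 'cy': 194.5718, 'view': [[-0.0238, -0.9996, -0.0127, -2.9226], [0.9904, -0.0253, 0.1357, -522.5771], [-0.136, -0.0094, 0.9907, -1105.7971], [0.0, 0.0, 0.0, 1.0]]}
side {'fov_y': 51.0548, 'cx': 318.5448, 'cy': 203.893, 'view': [[-0.9937, -0.1101, 0.0201, 529.1399], [0.0905, -0.6842, 0.7237, -143.6746], [-0.0659, 0.721, 0.6898, -1148.4012], [0.0, 0.0, 0.0, 1.0]]}
{'fov_y': 61.95988719829349, 'cx': 316.1423900878456, 'cy': 199.23358194789515, 'hand_eye': array([[-6.91662908e-04,  9.57156159e-01,  2.89571422e-01,
         8.07466633e+01],
       [ 9.99999734e-01,  5.94633533e-04,  4.23058235e-04,
         1.22298806e+00],
       [ 2.32743918e-04,  2.89571638e-01, -9.57156316e-01,
        -1.60531920e+02],
       [ 0.00000000e+00,  0.00000000e+00,  0.00000000e+00,
         1.00000000e+00]])}
top organiser 0.78 [328.0, 132.0, 82.0, 78.0] 4986
top door_handle 0.94 [332.0, 165.0, 66.0, 18.0] 893
top brush 0.76 [329.0, 207.0, 23.0, 32.0] 545
top brush 0.75 [449.0, 266.0, 48.0, 31.0] 1156
top brush 0.55 [316.0, 252.0, 14.0, 25.0] 284
top saucer 0.78 [202.
[... 1138 characters left out ...]
293.0, 31.0, 37.0] 950
{'t': 1.2, 'qpos': array([-1.27998921e+00,  4.23083096e-01,  1.62993129e+00,  1.30838644e-05,
        1.08860519e+00, -1.90282934e-02]), 'qvel': array([-0.00024021,  0.00035775,  0.00100336, -0.00124731, -0.000539  ,
       -0.00120788]), 'joint_torque': array([-2.16733554e-05, -5.44578731e+01, -2.74046248e+01,  6.43260498e-02,
        1.68894947e-02, -1.37463894e-05]), 'ee_pos': array([ 190.56468635, -595.20268399,  222.67330473]), 'orientation': array([-3.10394323e+00, -4.84730167e-01, -1.23117645e-05]), 'ft_force': array([-0.81043552,  0.89610708,  0.48121728]), 'moment': array([ 0.01746714,  0.0247476 , -0.02286035]), 'grasp_force': 0.0, 'width': 88.07455907559567}
```

View pics/top0.png

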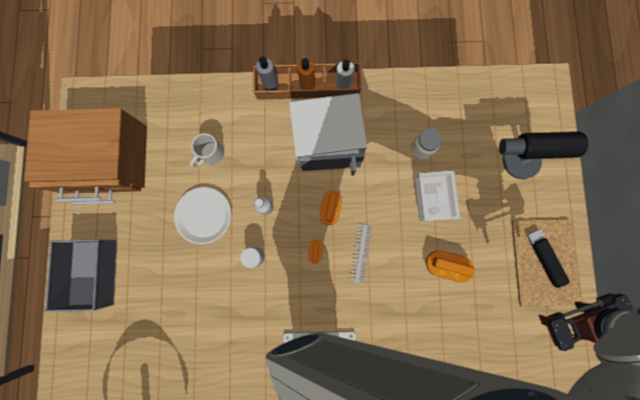

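View pics/side0.png

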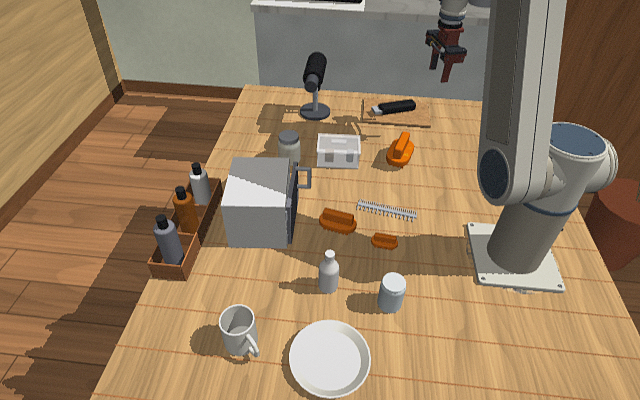

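Top view: brush candidates are middle (330,207), small (316,252) and large (449,266). I'd choose (330,207), which lies in front of the door. The saucer is at (202,215), the handle near (353,165), the bottle at (262,205).

```bash
cat >> h.py <<'E'
def K(n):
    m=optics.camera_model(n); f=200/np.tan(np.radians(m['fov_y']/2)); return f,m['cx'],m['cy']
def c2w(n,obs=None):
    m=optics.camera_model(n)
    if 'view' in m: return np.linalg.inv(m['view'])
    T=np.eye(4); T[:3,:3]=R.from_rotvec(obs['orientation']).as_matrix(); T[:3,3]=obs['ee_pos']; return T@m['hand_eye']
def onplane(n,px,z,obs=None):
    f,cx,cy=K(n); px=np.atleast_2d(px).astype(float); T=c2w(n,obs)
    d=np.c_[(px[:,0]-cx)/f,-(px[:,1]-cy)/f,-np.ones(len(px))]@T[:3,:3].T
    o=T[:3,3]; return o+d*((z-o[2])/d[:,2])[:,None]
def proj(n,P,obs=None):
    f,cx,cy=K(n); T=np.linalg.inv(c2w(n,obs)); c=np.atleast_2d(P)@T[:3,:3].T+T[:3,3]
    return np.c_[cx-f*c[:,0]/c[:,2],cy+f*c[:,1]/c[:,2]]
def pca(p):
    c,ev,_=0,0,0
    m=p.mean(0); w,v=np.linalg.eigh(np.cov((p-m).T)); return m,v[:,-1],4*np.sqrt(w)
E
python3 - <<'E'
from h import *
im=grab('top'); grab('side')
def pts(m): r,c=np.nonzero(m); return np.c_[c,r]
for n in('top','side'):
  for t,z in [('brush',25),('saucer',15),('can',45),('bottle',60),('comb',3),('mug',45),('jar',50),('clearbox',40)]:
    for r in optics.masks_of(t,n):
      p=onplane(n,pts(r['pixels']),z)[:,:2]; m,v,s=pca(p)
      rect=cv2.minAreaRect(p.astype(np.float32))
      print(n,t,round(r['conf'],2),m.round(),'ang',round(np.degrees(np.arctan2(v[1],v[0]))%180,1),s.round(),'rect',np.round(rect[0]),np.round(rect[1]))
# crop
big=cv2.resize(im[90:280,180:480],None,fx=2.6,fy=2.6,interpolation=cv2.INTER_CUBIC)
cv2.imwrite('pics/c1.png',big[:,:,::-1])
E
```

```text
top brush 0.76 [484. -42.] ang 168.1 [ 63. 114.] rect [484. -42.] [ 59. 108.]
top brush 0.73 [ 297. -398.] ang 73.0 [ 85. 155.] rect [ 297. -399.] [147.  79.]
top brush 0.54 [352.   7.] ang 174.9 [42. 75.] rect [352.   7.] [37. 70.]
top brush 0.19 [627. -52.] ang 90.3 [ 57. 236.] rect [622. -48.] [206.  68.]
top saucer 0.71 [470. 359.] ang 3.5 [179. 181.] rect [469. 361.] [180. 173.]
top can 0.26 [482. -43.] ang 165.9 [ 65. 115.] rect [483. -42.] [ 60. 108.]
top bottle 0.7 [491. 161.] ang 59.3 [52. 64.] rect [490. 161.] [58. 52.]
top comb 0.87 [ 340. -133.] ang 169.0 [ 18. 199.] rect [ 341. -133.] [ 18. 175.]
top mug 0.96 [673. 342.] ang 51.1 [108. 111.] rect [673. 339.] [109. 104.]
top jar 0.86 [ 672. -343.] ang 134.0 [ 78. 108.] rect [ 673. -343.] [ 76. 104.]
top jar 0.54 [715. -42.] ang 14.3 [250. 266.] rect [702. -43.] [259. 222.]
top clearbox 0.86 [ 510. -369.] ang 5.8 [144. 172.] rect [ 511. -368.] [153. 127.]
side brush 0.92 [351.  10.] ang 177.1 [56. 74.] rect [351.   9.] [52. 71.]
side brush 0.74 [ 294. -417.] ang 78.3 [ 83. 206.] rect [ 290. -430.] [209.  80.]
side brush 0.6 [485. -49.] ang 158.5 [ 90. 116.] rect [484. -50.] [ 83. 110.]
side saucer 0.73 [469. 357.] ang 56.7 [176. 177.] rect [470. 354.] [176. 174.]
side saucer 0.43 [ 622. -158.] ang 91.1 [ 64. 370.] rect [ 611. -139.] [ 69. 356.]
side can 0.61 [337. 189.] ang 76.9 [ 64. 125.] rect [336. 188.] [118.  60.]
side bottle 0.87 [492. 161.] ang 92.3 [ 51. 133.] rect [493. 153.] [ 48. 129.]
side comb 0.64 [ 348. -140.] ang 168.2 [ 24. 195.] rect [ 342. -139.] [ 27. 175.]
side mug 0.69 [673. 331.] ang 119.6 [ 82. 140.] rect [674. 334.] [ 79. 138.]
side mug 0.66 [469. 371.] ang 43.4 [170. 172.] rect [470. 367.] [171. 169.]
side jar 0.92 [ 672. -361.] ang 104.2 [ 78. 201.] rect [ 672. -356.] [ 71. 201.]
side clearbox 0.78 [ 507. -368.] ang 93.0 [169. 218.] rect [ 508. -371.] [150. 193.]
```

View pics/c1.png

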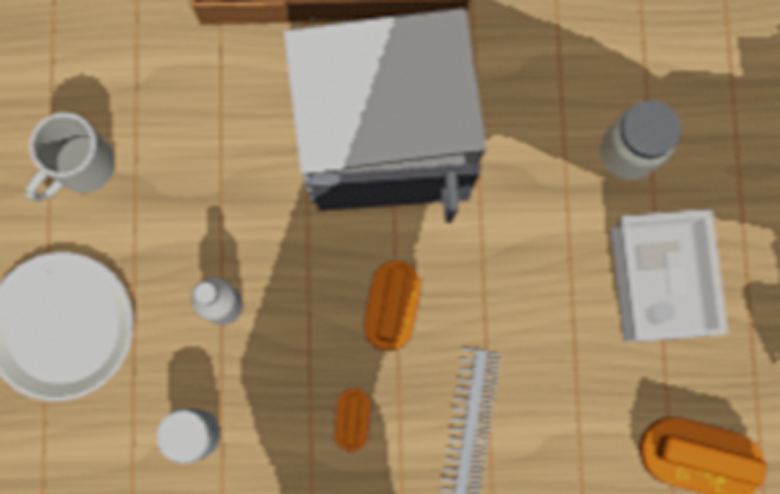

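```bash
python3 - <<'E'
from h import *
from scipy.optimize import least_squares
grab('top');grab('side')
tp=np.array([[285,32],[465,10],[485,150],[300,172]])/2.6+[180,90]
print('corners',onplane('top',tp,160).round())
# organiser-local corners: +x back. image left = +y
L=np.array([[80,100],[80,-100],[-80,-100],[-80,100]])
def W(p,l,z):
    c,s=np.cos(p[2]),np.sin(p[2]); l=np.atleast_2d(l); return np.c_[p[0]+c*l[:,0]-s*l[:,1],p[1]+s*l[:,0]+c*l[:,1],np.full(len(l),z)]
r=least_squares(lambda p:(proj('top',W(p,L,160))-tp).ravel(),[650,-40,0]); p=r.x
print('org',p[:2].round(1),np.degrees(p[2]).round(1),'res',r.fun.round(1))
H=W(p,[[-80-12-35,0]],135)
m=optics.masks_of('door_handle','top'); 
for q in m: print(q['conf'],q['extent'])
# handle: hinge at y=+93 or 100
for hy in (93,100): 
  h=W(p,[[-80-47,hy-155]],135);print('handle',h.round(),'hinge',W(p,[[-80,hy]],135).round(),proj('top',h).round(),proj('side',h).round())
  for z in(90,155): 
    h=W(p,[[-80-47,hy-155]],z); print(proj('top',h).round(),proj('side',h).round())
E
```

```text
corners [[ 773.   66.  160.]
 [ 793. -132.  160.]
 [ 634. -148.  160.]
 [ 615.   52.  160.]]
org [703.8 -40.4] 5.5 res [-0.3 -0.3  0.1 -0.1  0.   0.2  0.1  0.2]
0.85 [331.8, 164.7, 63.8, 19.2]
handle [[ 583. -114.  135.]] hinge [[615.  45. 135.]] [[355. 168.]] [[306. 174.]]
[[353. 171.]] [[306. 186.]]
[[355. 166.]] [[306. 168.]]
handle [[ 583. -107.  135.]] hinge [[615.  52. 135.]] [[352. 168.]] [[306. 175.]]
[[351. 171.]] [[306. 187.]]
[[353. 167.]] [[306. 170.]]
```

```bash
cat >> h.py <<'E'
def delta(x,y,z,yaw=None,tilt=True):
    o=ctrl.get_obs(); M=R.from_rotvec(o['orientation']).as_matrix()
    d=M.T@(np.array([x,y,z])-o['ee_pos'])/40
    cy=np.degrees(np.arctan2(M[1,0],M[0,0])); yaw=cy if yaw is None else yaw
    c,s=np.cos(np.radians(yaw)),np.sin(np.radians(yaw))
    G=np.array([[c,s,0],[s,-c,0],[0,0,-1.]])
    tv=R.from_matrix(M.T@G).as_rotvec(degrees=True)/6
    print('t',round(o['t'],2),'pos',o['ee_pos'].round(1),'yaw',cy.round(2),'q',o['qpos'].round(2),'F',o['ft_force'].round(1),'w',round(o['width'],1),'gf',round(o['grasp_force'],1))
    print('shift units',d.round(3),'turn units',tv.round(3))
E
python3 -c "
from h import *
delta(490,-43,222,168)"
```

```text
t 2.25 pos [ 190.6 -595.2  222.7] yaw 17.75 q [-1.28  0.42  1.63 -0.    1.09 -0.02] F [-0.6  0.2 -0.2] w 88.3 gf 0.0
shift units [ 11.339 -10.866   0.017] turn units [ -0.      0.    -25.041]
```

```bash
python3 -m jog '[[0.667,-0.639,0,0,0,0,1],[0.667,-0.639,0,0,0,0,1],[0.667,-0.639,0,0,0,0,1],[0.667,-0.639,0,0,0,0,1],[0.667,-0.639,0,0,0,0,1],[0.667,-0.639,0,0,0,0,1],[0.667,-0.639,0,0,0,0,1],[0.667,-0.639,0,0,0,0,1],[0.667,-0.639,0,0,0,0,1],[0.667,-0.639,0,0,0,0,1],[0.667,-0.639,0,0,0,0,1],[0.667,-0.639,0,0,0,0,1],[0.667,-0.639,0,0,0,0,1],[0.667,-0.639,0,0,0,0,1],[0.667,-0.639,0,0,0,0,1],[0.667,-0.639,0,0,0,0,1],[0.667,-0.639,0,0,0,0,1]]'
python3 -m jog '[[0,0,0,0,0,-1,1],[0,0,0,0,0,-1,1],[0,0,0,0,0,-1,1],[0,0,0,0,0,-1,1],[0,0,0,0,0,-1,1],[0,0,0,0,0,-1,1],[0,0,0,0,0,-1,1],[0,0,0,0,0,-1,1],[0,0,0,0,0,-1,1],[0,0,0,0,0,-1,1],[0,0,0,0,0,-1,1],[0,0,0,0,0,-1,1],[0,0,0,0,0,-1,1],[0,0,0,0,0,-1,1],[0,0,0,0,0,-1,1],[0,0,0,0,0,-1,1],[0,0,0,0,0,-1,1],[0,0,0,0,0,-1,1],[0,0,0,0,0,-1,1],[0,0,0,0,0,-1,1]]'
python3 -m jog '[[0,0,0,0,0,-1,1],[0,0,0,0,0,-1,1],[0,0,0,0,0,-1,1],[0,0,0,0,0,-1,1],[0,0,0,0,0,-1,1],[0,0,0,0,0,0,1],[0,0,0,0,0,0,1]]'
python3 - <<'E'
from h import *
delta(484,-43,222,168); o=ctrl.get_obs(); im=grab('wrist','w1.png')
for r in optics.masks_of('brush','wrist'):
  rr,c=np.nonzero(r['pixels']); p=onplane('wrist',np.c_[c,rr],25,o)[:,:2]; m,v,s=pca(p); rect=cv2.minAreaRect(p.astype(np.float32))
  print(round(r['conf'],2),np.round(r['extent']),m.round(1),np.degrees(np.arctan2(v[1],v[0])).round(1)%180,s.round(),rect)
E
```

```text
t: 3.95
ee_pos: [490.7, -41.6, 222.9]
orientation: [3.104, 0.485, 0.001]
ft_force: [-0.1, -0.6, 0.5]
width: 87.7
grasp_force: 0.0
t: 5.95
ee_pos: [490.1, -43.1, 222.8]
orientation: [1.126, 2.933, 0.0]
ft_force: [0.1, 0.2, -0.1]
width: 87.8
grasp_force: 0.0
t: 6.65
ee_pos: [490.1, -43.1, 222.7]
orientation: [0.34, 3.123, -0.0]
ft_force: [0.5, 0.1, 0.3]
width: 87.8
grasp_force: 0.0
t 6.65 pos [490.1 -43.1 222.7] yaw 167.59 q [-0.11  0.23  1.92 -0.    1.   -1.47] F [0.5 0.1 0.3] w 87.8 gf 0.0
shift units [ 0.149 -0.03   0.018] turn units [ 0.     0.001 -0.068]
0.84 [313. 169.  52.  98.] [483.4 -45.8] 167.6 [ 64. 114.] ((485.0120849609375, -46.490234375), (59.931827545166016, 108.7608642578125), 78.73554992675781)
0.68 [ 4. 74.  8. 38.] [ 324.7 -332.2] 152.7 [ 6. 38.] ((324.7272033691406, -331.3133239746094), (5.870462417602539, 36.40680694580078), 62.21025848388672)
0.67 [332.  35.  42.  63.] [356.3   3.6] 175.5 [44. 66.] ((358.3890686035156, 3.6481246948242188), (40.07591247558594, 61.35155487060547), 81.92850494384766)
```

View pics/w1.png

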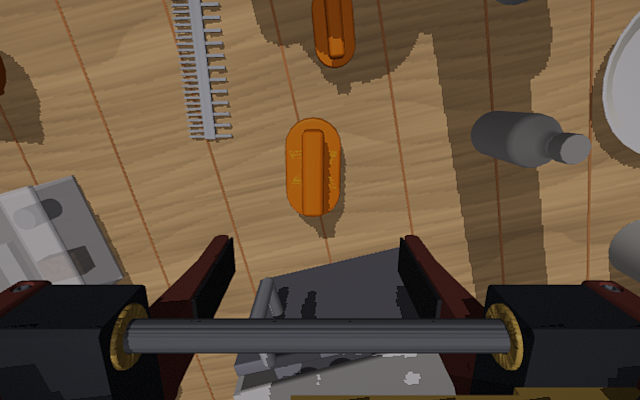

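The wrist picture shows the middle brush (108x60 measured) at (313,169), ridge in line with the fingers; the smaller one is at (332,35). The choice stands, so descend.

```bash
python3 -m jog '[[0.15,0.03,0.6,0,0,0,1],[0,0,0.6,0,0,0,1],[0,0,0.6,0,0,0,1],[0,0,0.6,0,0,0,1],[0,0,0.6,0,0,0,1],[0,0,0.6,0,0,0,1],[0,0,0.4,0,0,0,1],[0,0,0.3,0,0,0,1],[0,0,0.2,0,0,0,1],[0,0,0.12,0,0,0,1],[0,0,0,0,0,0,1],[0,0,0,0,0,0,1]]'
python3 -m jog '[[0,0,0,0,0,0,0],[0,0,0,0,0,0,0],[0,0,0,0,0,0,0],[0,0,0,0,0,0,0],[0,0,0,0,0,0,0],[0,0,0,0,0,0,0],[0,0,0,0,0,0,0],[0,0,0,0,0,0,0]]'
```

```text
t: 7.95
ee_pos: [484.9, -40.7, 38.3]
orientation: [0.335, 3.123, 0.0]
ft_force: [-0.1, 0.7, -0.3]
width: 87.9
grasp_force: 0.0
t: 8.75
ee_pos: [484.4, -40.8, 37.9]
orientation: [-0.335, -3.124, 0.0]
ft_force: [0.3, -1.5, 1.4]
width: 27.5
grasp_force: 0.8
```

```bash
python3 -m jog '[[0,0,0,0,0,0,0],[0,0,0,0,0,0,0],[0,0,0,0,0,0,0],[0,0,0,0,0,0,0],[0,0,0,0,0,0,0]]'
python3 -c "
from h import *
delta(484,-41,222,168)"
```

```text
t: 9.25
ee_pos: [484.5, -40.7, 37.9]
orientation: [0.335, 3.124, -0.0]
ft_force: [0.0, -1.6, 0.5]
width: 22.0
grasp_force: 30.0
t 9.25 pos [484.5 -40.7  37.9] yaw 167.75 q [-0.11  0.54  2.03 -0.    0.57 -1.47] F [ 0.  -1.6  0.5] w 22.0 gf 30.0
shift units [ 0.01  -0.01  -4.603] turn units [-0.     0.001 -0.042]
```

```bash
python3 -m jog '[[0,0,-0.2,0,0,0,0],[0,0,-0.4,0,0,0,0],[0,0,-0.6,0,0,0,0],[0,0,-0.6,0,0,0,0],[0,0,-0.6,0,0,0,0],[0,0,-0.6,0,0,0,0],[0,0,-0.6,0,0,0,0],[0,0,-0.4,0,0,0,0],[0,0,-0.2,0,0,0,0],[0,0,0,0,0,0,0],[0,0,0,0,0,0,0]]'
python3 - <<'E'
from h import *
grab('top'); grab('side')
for n in('top','side'):
  r=[r for r in optics.masks_of('saucer',n)]
  for q in r:
    rr,c=np.nonzero(q['pixels']); pp=np.c_[c,rr].astype(np.int32)
    h=cv2.convexHull(pp); e=cv2.fitEllipse(h); print(n,q['conf'],np.round(q['extent']),e,onplane(n,[e[0]],19).round(1))
delta(470,359,200)
E
```

```text
t: 10.35
ee_pos: [483.9, -40.5, 205.3]
orientation: [-0.335, -3.123, -0.0]
ft_force: [0.2, 1.2, -1.7]
width: 21.8
grasp_force: 30.0
top 0.67 [200. 216.  53.  52.] ((201.4121551513672, 215.32254028320312), (55.11328887939453, 57.44353103637695), 42.07682800292969) [[468.8 359.4  19. ]]
side 0.72 [332. 358.  85.  79.] ((329.501220703125, 358.2684020996094), (78.05809783935547, 82.07087707519531), 109.1353759765625) [[469.1 360.5  19. ]]
side 0.2 [291. 146.  24.  42.] ((288.81732177734375, 146.54531860351562), (24.44855308532715, 35.58910369873047), 170.10411071777344) [[ 680.9 -392.7   19. ]]
t 10.55 pos [483.9 -40.6 205. ] yaw 167.75 q [-0.11  0.24  1.95  0.    0.95 -1.47] F [ 0.4  0.1 -1.2] w 22.0 gf 30.0
shift units [2.458 9.689 0.127] turn units [-0.002 -0.018  0.   ]
```

```bash
python3 -m jog '[[0.08,0.3,0,0,0,0,0],[0.16,0.61,0,0,0,0,0],[0.16,0.61,0,0,0,0,0],[0.16,0.61,0,0,0,0,0],[0.16,0.61,0,0,0,0,0],[0.16,0.61,0,0,0,0,0],[0.16,0.61,0,0,0,0,0],[0.16,0.61,0,0,0,0,0],[0.16,0.61,0,0,0,0,0],[0.16,0.61,0,0,0,0,0],[0.16,0.61,0,0,0,0,0],[0.16,0.61,0,0,0,0,0],[0.16,0.61,0,0,0,0,0],[0.16,0.61,0,0,0,0,0],[0.16,0.61,0,0,0,0,0],[0.16,0.61,0,0,0,0,0],[0.08,0.3,0,0,0,0,0],[0,0,0,0,0,0,0],[0,0,0,0,0,0,0]]'
python3 - <<'E'
from h import *
o=ctrl.get_obs()
im=grab('wrist','w2.png')
for t,z in(('saucer',19),('brush',188)):
 for q in optics.masks_of(t,'wrist'):
    rr,c=np.nonzero(q['pixels']); e=cv2.fitEllipse(cv2.convexHull(np.c_[c,rr].astype(np.int32))); print(t,q['conf'],np.round(q['extent']),np.round(e[0]),onplane('wrist',[e[0]],z,o).round(1))
delta(469,360,70)
E
```

```text
t: 12.45
ee_pos: [466.6, 361.7, 205.4]
orientation: [-0.334, -3.123, 0.002]
ft_force: [-0.4, -0.8, -2.3]
width: 21.8
grasp_force: 30.0
saucer 0.75 [312. 165. 165. 144.] [312. 174.] [[464.3 356.4  19. ]]
brush 0.75 [318. 234. 112. 169.] [317. 232.] [[461.9 362.5 188. ]]
t 12.6 pos [467.1 361.1 205.8] yaw 167.69 q [ 0.64  0.39  1.72 -0.    1.03 -0.72] F [ 0.5 -0.4 -1.8] w 22.3 gf 30.0
shift units [-0.053 -0.016  3.395] turn units [-0.005 -0.002  0.   ]
```

View pics/w2.png

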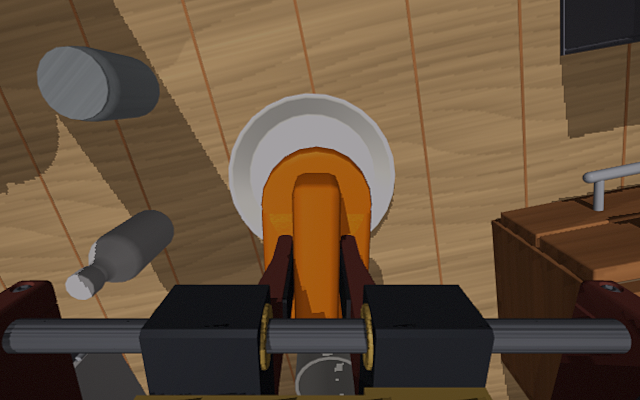

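Brush is held level at (317,232) over the saucer (rim centre about (312,174)). Lower it.

```bash
python3 -m jog '[[-0.05,-0.04,0.3,0,0,0,0],[0,0,0.6,0,0,0,0],[0,0,0.6,0,0,0,0],[0,0,0.6,0,0,0,0],[0,0,0.6,0,0,0,0],[0,0,0.5,0,0,0,0],[0,0,0.3,0,0,0,0],[0,0,0.2,0,0,0,0],[0,0,0.1,0,0,0,0],[0,0,0,0,0,0,0],[0,0,0,0,0,0,0]]'
python3 -c "
from h import *
delta(469,359,44.5)"
```

```text
t: 13.7
ee_pos: [469.2, 360.5, 54.6]
orientation: [0.335, 3.123, 0.001]
ft_force: [-0.6, 0.7, -1.9]
width: 21.8
grasp_force: 30.0
t 13.7 pos [469.2 360.5  54.6] yaw 167.75 q [ 0.63  0.61  1.79  0.    0.74 -0.72] F [-0.6  0.7 -1.9] w 21.8 gf 30.0
shift units [-0.003 -0.038  0.252] turn units [0.009 0.008 0.   ]
```

```bash
python3 -m jog '[[0,-0.03,0.1,0,0,0,0],[0,0,0.07,0,0,0,0],[0,0,0.03,0,0,0,0],[0,0,0.03,0,0,0,0],[0,0,0.02,0,0,0,0],[0,0,0,0,0,0,0],[0,0,0,0,0,0,0]]'
```

```text
t: 14.4
ee_pos: [468.6, 359.1, 43.9]
orientation: [0.335, 3.124, 0.0]
ft_force: [0.5, -0.1, -1.8]
width: 21.8
grasp_force: 30.0
```

```bash
python3 -m jog '[[0,0,0.02,0,0,0,0],[0,0,0.01,0,0,0,0],[0,0,0,0,0,0,0]]'; python3 -m jog '[[0,0,0.02,0,0,0,0],[0,0,0,0,0,0,0],[0,0,0,0,0,0,0]]'
```

```text
t: 14.7
ee_pos: [468.6, 359.1, 43.9]
orientation: [0.335, 3.123, 0.0]
ft_force: [-3.9, -3.0, 11.5]
width: 21.8
grasp_force: 30.0
t: 15.0
ee_pos: [468.6, 359.1, 43.9]
orientation: [0.335, 3.123, 0.0]
ft_force: [-6.2, -4.5, 19.5]
width: 21.7
grasp_force: 30.0
```

In contact; ease off slightly, then release and retreat upward.

```bash
python3 -m jog '[[0,0,-0.03,0,0,0,0],[0,0,0,0,0,0,0],[0,0,0,0,0,0,0.4],[0,0,0,0,0,0,0.4],[0,0,0,0,0,0,0.5],[0,0,0,0,0,0,0.6],[0,0,0,0,0,0,0.7],[0,0,0,0,0,0,0.7],[0,0,0,0,0,0,0.7]]'
python3 -m jog '[[0,0,-0.1,0,0,0,0.7],[0,0,-0.3,0,0,0,0.7],[0,0,-0.6,0,0,0,0.7],[0,0,-0.6,0,0,0,0.7],[0,0,-0.8,0,0,0,0.7],[0,0,-0.8,0,0,0,0.7],[0,0,-0.8,0,0,0,0.7],[0,0,-0.8,0,0,0,0.7],[0,0,-0.4,0,0,0,0.7],[0,0,0,0,0,0,0.7]]'
python3 - <<'E'
from h import *
o=ctrl.get_obs()
im=grab('wrist','w3.png')
for t,z in(('saucer',19),('brush',31)):
 for q in optics.masks_of(t,'wrist'):
    rr,c=np.nonzero(q['pixels']); e=cv2.fitEllipse(cv2.convexHull(np.c_[c,rr].astype(np.int32))); print(t,q['conf'],np.round(q['extent']),np.round(e[0]),onplane('wrist',[e[0]],z,o).round(1))
delta(583,-110,230,185.5)
E
```

```text
t: 15.9
ee_pos: [468.5, 359.0, 43.0]
orientation: [-0.335, -3.124, 0.0]
ft_force: [0.6, -0.4, 0.5]
width: 61.4
grasp_force: 0.0
t: 16.9
ee_pos: [469.8, 360.0, 254.9]
orientation: [0.335, 3.119, 0.007]
ft_force: [-0.8, -0.1, -0.2]
width: 61.8
grasp_force: 0.0
saucer 0.67 [312. 160. 150. 144.] [312. 162.] [[465.2 356.3  19. ]]
brush 0.94 [ 15. 132.  29.  60.] [ -4. 129.] [[349.8  17.4  31. ]]
brush 0.62 [315. 166.  51.  94.] [315. 166.] [[468.1 359.1  31. ]]
t 17.05 pos [467.9 358.6 250.4] yaw 167.75 q [ 0.63  0.34  1.69  0.    1.12 -0.72] F [ 0.5  0.7 -0.1] w 61.5 gf 0.0
shift units [ -5.298 -10.836   0.516] turn units [-0.007 -0.008 -2.959]
```

View pics/w3.png

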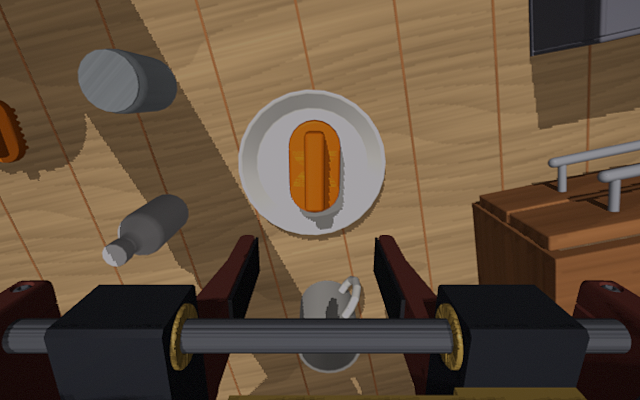

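Brush stands upright in the saucer's middle (brush (315,166), saucer (312,162)). Now to the handle.

```bash
python3 -m jog '[[-0.33,-0.677,0,0,0,0,0.7],[-0.33,-0.677,0,0,0,0,0.7],[-0.33,-0.677,0,0,0,0,0.7],[-0.33,-0.677,0,0,0,0,0.7],[-0.33,-0.677,0,0,0,0,0.7],[-0.33,-0.677,0,0,0,0,0.7],[-0.33,-0.677,0,0,0,0,0.7],[-0.33,-0.677,0,0,0,0,0.7],[-0.33,-0.677,0,0,0,0,0.7],[-0.33,-0.677,0,0,0,0,0.7],[-0.33,-0.677,0,0,0,0,0.7],[-0.33,-0.677,0,0,0,0,0.7],[-0.33,-0.677,0,0,0,0,0.7],[-0.33,-0.677,0,0,0,0,0.7],[-0.33,-0.677,0,0,0,0,0.7],[-0.33,-0.677,0,0,0,0,0.7],[0,0,0,0,0,0,0.7]]'
python3 -m jog '[[0,0,0,0,0,-0.74,0.7],[0,0,0,0,0,-0.74,0.7],[0,0,0,0,0,-0.74,0.7],[0,0,0,0,0,-0.74,0.7],[0,0,0,0,0,0,0.7],[0,0,0,0,0,0,0.7]]'
python3 - <<'E'
from h import *
delta(583,-110,230,185.5)
o=ctrl.get_obs(); im=grab('wrist','w4.png')
for q in optics.masks_of('door_handle','wrist'): print(q['conf'],np.round(q['extent']))
h=[[583,-110,155],[583,-110,90]]; print(proj('wrist',h,o).round())
E
```

```text
t: 18.75
ee_pos: [582.8, -112.0, 249.3]
orientation: [-0.34, -3.121, 0.001]
ft_force: [-0.5, 0.7, -0.1]
width: 61.6
grasp_force: 0.0
t: 19.35
ee_pos: [582.4, -108.5, 250.2]
orientation: [0.148, -3.136, -0.001]
ft_force: [0.4, -0.6, -0.1]
width: 61.9
grasp_force: 0.0
t 19.35 pos [ 582.4 -108.5  250.2] yaw -174.58 q [-0.2   0.35  1.68  0.    1.12 -1.87] F [ 0.4 -0.6 -0.1] w 61.9 gf 0.0
shift units [-0.013 -0.039  0.505] turn units [ 0.006 -0.015 -0.014]
0.61 [382. 212. 221.  85.]
[[315. 201.]
 [315. 182.]]
```

View pics/w4.png

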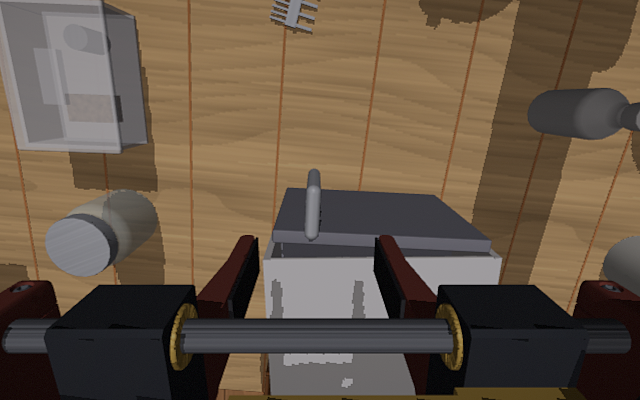

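```bash
python3 - <<'E'
import cv2
im=cv2.imread('pics/w4.png')[150:280,255:515]
cv2.imwrite('pics/w4c.png',cv2.resize(im,None,fx=3,fy=3,interpolation=cv2.INTER_CUBIC))
E
```

```text
(no output)
```

View pics/w4c.png

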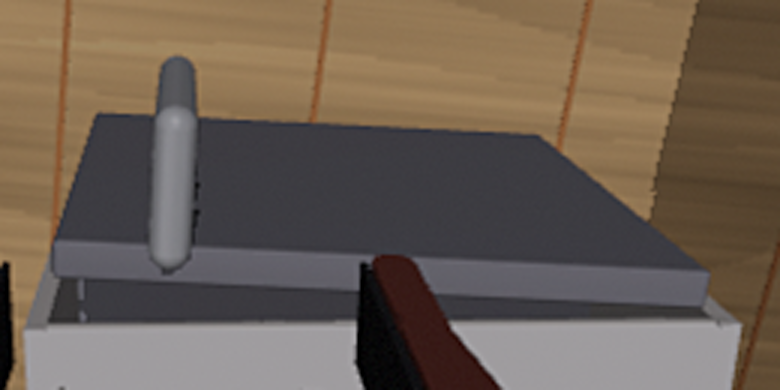

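```bash
python3 - <<'E'
from h import *
o=ctrl.get_obs()
f=lambda x,y,z: onplane('wrist',[[255+x/3,150+y/3]],z,o)[0].round(1)
for p in [(55,240,154),(708,270,154),(55,275,154),(708,305,154),(176,120,155),(172,245,155),(25,325,160),(740,323,160)]: print(p,f(*p))
a,b=f(55,240,154),f(708,270,154); print('door len',np.hypot(*(a-b)[:2]),'dir',np.degrees(np.arctan2(*(b-a)[[1,0]])))
a,b=f(25,325,160),f(740,323,160); print('org len',np.hypot(*(a-b)[:2]),'dir',np.degrees(np.arctan2(*(b-a)[[1,0]])))
E
```

```text
(55, 240, 154) [ 611.9 -142.6  154. ]
(708, 270, 154) [603.8  39.3 154. ]
(55, 275, 154) [ 622.4 -142.   154. ]
(708, 305, 154) [614.3  42.  154. ]
(176, 120, 155) [ 574.3 -112.5  155. ]
(172, 245, 155) [ 610.  -110.3  155. ]
(25, 325, 160) [ 635.5 -148.8  160. ]
(740, 323, 160) [616.3  48.4 160. ]
door len 182.08025702969553 dir 92.54969446913138
org len 198.13248093132032 dir 95.56096609040749
```

```bash
python3 -c "
from h import *
delta(574,-113,118,182.5)"
```

```text
t 19.45 pos [ 582.6 -108.8  250.6] yaw -174.56 q [-0.2   0.35  1.68  0.    1.12 -1.87] F [-0.   1.   0.4] w 61.8 gf 0.0
shift units [ 0.222 -0.085  3.315] turn units [ 0.003 -0.009  0.491]
```

```bash
python3 -m jog '[[0.22,-0.085,0,0,0,0,0.7],[0,0,0.3,0,0,0.49,0.7],[0,0,0.5,0,0,0,0.7],[0,0,0.5,0,0,0,0.7],[0,0,0.5,0,0,0,0.7],[0,0,0.5,0,0,0,0.7],[0,0,0.5,0,0,0,0.7],[0,0,0.3,0,0,0,0.7],[0,0,0.2,0,0,0,0.7],[0,0,0,0,0,0,0.7],[0,0,0,0,0,0,0.7]]'
python3 -c "
from h import *
delta(574,-113,118,182.5)"
```

```text
t: 20.55
ee_pos: [574.9, -113.6, 119.6]
orientation: [-0.07, 3.14, -0.0]
ft_force: [0.3, 0.2, 0.9]
width: 61.7
grasp_force: 0.0
t 20.55 pos [ 574.9 -113.6  119.6] yaw -177.44 q [-0.22  0.5   1.79  0.    0.85 -1.83] F [0.3 0.2 0.9] w 61.7 gf 0.0
shift units [0.021 0.016 0.041] turn units [-0.002  0.007  0.01 ]
```

```bash
python3 -m jog '[[0,0,0.03,0,0,0,0],[0,0,0,0,0,0,0],[0,0,0,0,0,0,0],[0,0,0,0,0,0,0],[0,0,0,0,0,0,0],[0,0,0,0,0,0,0],[0,0,0,0,0,0,0],[0,0,0,0,0,0,0],[0,0,0,0,0,0,0],[0,0,0,0,0,0,0]]'
python3 - <<'E'
from h import *
o=ctrl.get_obs(); delta(574,-113,118,182.5)
h=np.array([614.5,43.5]); v=o['ee_pos'][:2]-h; print('r',np.hypot(*v))
# one row for a turn of a deg clockwise, about hinge, in tool frame
for yaw in (182.5,):
  ang=np.radians(yaw); X=np.array([np.cos(ang),np.sin(ang)]); Y=np.array([np.sin(ang),-np.cos(ang)])
  for a in (3,4,4.35):
    q=np.radians(-a); Rm=np.array([[np.cos(q),-np.sin(q)],[np.sin(q),np.cos(q)]]); d=Rm@v-v
    print(a,d@X/40,d@Y/40)
E
```

```text
t: 21.55
ee_pos: [574.8, -111.8, 117.9]
orientation: [-0.07, 3.14, 0.003]
ft_force: [1.6, 8.7, 0.3]
width: 11.7
grasp_force: 30.0
t 21.55 pos [ 574.8 -111.8  117.9] yaw -177.45 q [-0.21  0.5   1.79  0.    0.85 -1.83] F [1.6 8.7 0.3] w 11.7 gf 30.0
shift units [ 0.021 -0.029 -0.004] turn units [0.021 0.004 0.008]
r 160.2883307172516
3 0.19913426552227928 0.06601994740807894
4 0.2647105557037876 0.09033222115373465
4.35 0.2875606735709257 0.09911141135115634
```

```bash
python3 -m jog '[[0.1,0.032,0,0,0,0.25,0],[0.1,0.032,0,0,0,0.25,0],[0.2,0.066,0,0,0,0.5,0],[0.2,0.066,0,0,0,0.5,0],[0.2,0.066,0,0,0,0.5,0],[0.2,0.066,0,0,0,0.5,0],[0.2,0.066,0,0,0,0.5,0],[0.2,0.066,0,0,0,0.5,0],[0.2,0.066,0,0,0,0.5,0],[0.2,0.066,0,0,0,0.5,0],[0.1,0.032,0,0,0,0.25,0],[0,0,0,0,0,0,0]]'
cat >> h.py <<'E'
def door():
  delta(574,-113,118)
  o=ctrl.get_obs(); v=o['ee_pos'][:2]-[614.5,43.5]; print('r',np.hypot(*v),'door ang (handle) ',95.5-90-np.degrees(np.arctan2(v[1],v[0]))-180+0 , 'phi0',np.degrees(np.arctan2(47,155)))
  a0=np.degrees(np.arctan2(-155,-47))+5.5; print('opened',(a0-np.degrees(np.arctan2(v[1],v[0])))%360)
E
python3 -c "
from h import *
door()"
```

```text
t: 22.75
ee_pos: [505.5, -74.5, 117.9]
orientation: [0.706, 3.06, 0.002]
ft_force: [4.0, 6.6, -4.7]
width: 11.7
grasp_force: 30.0
t 22.75 pos [505.5 -74.5 117.9] yaw 154.03 q [-0.17  0.41  1.95  0.    0.77 -1.29] F [ 4.   6.6 -4.7] w 11.7 gf 30.0
shift units [-1.961 -0.115 -0.002] turn units [0.017 0.009 0.   ]
r 160.64584322483128 door ang (handle)  -41.775303319661674 phi0 16.86865763593896
opened 31.356039044399367
```

```bash
python3 -m jog '[[0.1,0.032,0,0,0,0.25,0],[0.2,0.066,0,0,0,0.5,0],[0.2,0.066,0,0,0,0.5,0],[0.2,0.066,0,0,0,0.5,0],[0.2,0.066,0,0,0,0.5,0],[0.2,0.066,0,0,0,0.5,0],[0.2,0.066,0,0,0,0.5,0],[0.2,0.066,0,0,0,0.5,0],[0.2,0.066,0,0,0,0.5,0],[0.2,0.066,0,0,0,0.5,0],[0.2,0.066,0,0,0,0.5,0],[0.2,0.066,0,0,0,0.5,0],[0.2,0.066,0,0,0,0.5,0],[0.2,0.066,0,0,0,0.5,0],[0.2,0.066,0,0,0,0.5,0],[0.2,0.066,0,0,0,0.5,0],[0.2,0.066,0,0,0,0.5,0],[0.1,0.032,0,0,0,0.25,0],[0,0,0,0,0,0,0]]'
python3 -c "
from h import *
door()"
```

```text
t: 24.65
ee_pos: [452.8, 53.4, 117.8]
orientation: [-1.953, -2.46, 0.001]
ft_force: [-3.8, 1.6, 3.0]
width: 11.9
grasp_force: 30.0
t 24.65 pos [452.8  53.4 117.8] yaw 103.1 q [ 0.09  0.35  2.07  0.    0.73 -0.14] F [-3.8  1.6  3. ] w 11.9 gf 30.0
shift units [-4.739  2.007 -0.008] turn units [-0.011 -0.004  0.   ]
r 161.97263945147597 door ang (handle)  -350.98581156505475 phi0 16.86865763593896
opened 82.14553079900628
```

```bash
python3 -m jog '[[0.2,0.066,0,0,0,0.5,0],[0.2,0.066,0,0,0,0.5,0],[0.1,0.032,0,0,0,0.25,0],[0,0,0,0,0,0,0],[0,0,0,0,0,0,0]]'
python3 -m jog '[[0,0,0,0,0,0,0.2],[0,0,0,0,0,0,0.3],[0,0,0,0,0,0,0.4],[0,0,0,0,0,0,0.4],[0,0,0,0,0,0,0.4],[0,0,0,0,0,0,0.4]]'
python3 -c "
from h import *
door()"
```

```text
t: 25.15
ee_pos: [455.2, 73.9, 117.9]
orientation: [-2.109, -2.327, 0.002]
ft_force: [-4.9, 3.1, 4.9]
width: 11.3
grasp_force: 30.0
t: 25.75
ee_pos: [456.3, 73.8, 117.9]
orientation: [2.111, 2.327, 0.0]
ft_force: [-0.7, 0.1, -0.1]
width: 34.8
grasp_force: 0.0
t 25.75 pos [456.3  73.8 117.9] yaw 95.57 q [ 0.13  0.36  2.06 -0.    0.73  0.04] F [-0.7  0.1 -0.1] w 34.8 gf 0.0
shift units [-4.933e+00  2.475e+00 -3.000e-03] turn units [0.001 0.    0.   ]
r 161.06486548653555 door ang (handle)  -343.6657587614344 phi0 16.86865763593896
opened 89.46558360262668
```

Door at ~89.5°. Retreat straight up and verify.

```bash
python3 -m jog '[[0,0,-0.2,0,0,0,0.4],[0,0,-0.5,0,0,0,0.4],[0,0,-0.7,0,0,0,0.4],[0,0,-0.8,0,0,0,0.4],[0,0,-0.8,0,0,0,0.4],[0,0,-0.8,0,0,0,0.4],[0,0,-0.4,0,0,0,0.4],[0,0,0,0,0,0,0.4]]'
python3 -m jog '[[0.5,-0.8,0,0,0,0,0.4],[0.5,-0.8,0,0,0,0,0.4],[0,-0.9,0,0,0,0,0.4],[0,-0.9,0,0,0,0,0.4],[0,0,0,0,0,0,0.4]]'
python3 - <<'E'
from h import *
delta(456,74,250)
im=grab('top'); s=grab('side')
cv2.imwrite('pics/fin.png',np.vstack([im[60:330,60:500],s[100:400,140:580]])[:,:,::-1])
E
```

```text
t: 26.55
ee_pos: [457.6, 74.0, 288.8]
orientation: [2.108, 2.324, 0.007]
ft_force: [0.7, 0.0, -0.2]
width: 35.0
grasp_force: 0.0
t: 27.05
ee_pos: [312.4, 99.7, 284.3]
orientation: [-2.108, -2.326, 0.005]
ft_force: [0.1, 0.2, -0.4]
width: 35.3
grasp_force: 0.0
t 27.05 pos [312.4  99.7 284.3] yaw 95.63 q [ 0.27 -0.14  2.15  0.    1.14  0.17] F [ 0.1  0.2 -0.4] w 35.3 gf 0.0
shift units [-0.991  3.512  0.845] turn units [-0.037  0.005 -0.   ]
```

View pics/fin.png

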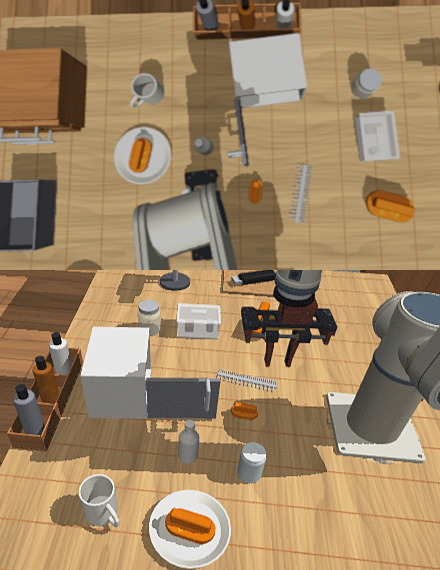

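The final views show the brush bristles down in the middle of the saucer (top at (141,154)), the door at a right angle with its handle at (238,155), the bottle still standing, and the rest in place. The robot touches nothing.

```bash
python3 -c "
from workcell import ctrl
print(ctrl.close_job())"
```

```text
the job is handed in; nothing more can be done
None
```

The job is handed in at about 27 s: the middle-sized brush stands bristles down in the middle of the saucer, the door was left open at about 89–90°, and everything else looks undisturbed in the final pictures.

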